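# Hold the filter cover on a vacuum pump for its screws

## Task

Bleed the vacuum line: press the black mushroom button of the vent valve fully down and let it come up, then turn the same button clockwise (seen from above) to its end stop to reset it. Then pick up the loose aluminium filter cover by its web grip and hold its flat face, off the bench, upright, square and centred against the round filter that stands out of the pump's housing, pushing it in gently with a steady 10 N or so (never over 25 N) so that I can put the screws in. Finish while still gripping and pushing, do not let go; leave the other things on the bench where they are.

Things in the scene. Friction and masses are not known exactly. Their poses are not given: they have to be found in the camera images.
- vent_press (a joint): travel of the black mushroom button into the vent valve block, m: 0 up, 0.006 fully down, spring return (2.5 N to start moving, 5.5 N fully down)
- vent_knob (a joint): turn of the same mushroom button about its vertical axis, rad: starts at 0 to 0.25, grows clockwise seen from above, end stop at 1.2 (reset); stiff enough to stay where it is left (0.04 N m)
- vent_top (a point): centre of the top of the mushroom button: plain round black cap 38 mm across and 16 mm thick with a thin white pointer line on top, 80 mm above the bench when up; z up. Below the cap a steel stem 18 mm across, clear for 22 mm, then a collar 32 mm across and an aluminium block 90 x 80 mm whose top is 36 mm above the bench. The block is fixed to the bench
- cover: loose plain aluminium filter cover, about 0.25 kg, standing upright on the bench: a plate 8 thick (x) x 100 wide (y) x 70 high (z), screw holes in the corners, and behind it a web grip, an upright wall 14 thick (y), 50 high, reaching 75 back along -x from the plate's middle. Origin: centre of the plate's underside; +x points out of the flat face that goes against the filter; z up
- cover_face (a point): centre of the cover's flat front face: 4 mm along +x and 35 mm up from the cover's origin; axes as the cover's
- cover_grip (a point): place to grip the web: 42 mm back (-x) and 35 mm up from the cover's origin, in the middle of the 14 mm thickness; grip it across y; axes as the cover's
- pump: vacuum pump fixed to the bench, about 300 long (x) x 160 wide x 150 high; origin on the bench, its front with the filter housing is on its -x side; z up. The housing's mouth is a rim 130 wide, 100 high (40 to 140 mm above the bench), in the plane x = -0.100 of the pump
- filter: round pleated filter, 60 mm across, standing 16 mm out of the housing's mouth on a spring of 1.2 N per mm (no preload; 10 N pushes it in 8.3 mm; flush with the rim at 19 N, its hard stop). Origin: centre of its outer flat face, 90 mm above the bench, 116 mm ahead (-x) of the pump's origin while free; it moves with the filter. +x points into the housing, which is the direction to push, level; the held cover has its x along this x
- jug: clear plastic jug, 104 mm across, 140 high; bystander, origin under its middle
- jar: small amber jar with black cap, 48 mm across, 50 high; bystander, origin under its middle
- flagon: white plastic bottle, 66 mm across, 150 high; bystander, origin under its middle
- driver: screwdriver lying flat; bystander, origin at its middle
- cork_ring: cork flask ring, 90 mm across, 30 high; bystander, origin under its middle
- screw_tray: shallow white tray with the cover's screws, 100 x 80 x 22 mm; bystander, origin under its middle
- beaker: glass beaker, 70 mm across, 85 high; bystander, origin under its middle
There are look-alikes about, which are no part of the job. Leave any red look-alike of the part that bears vent_press alone.

How it is judged:
By the outcome, as a careful person would: the job done as asked, in the order asked, and still so for the second after the job is handed in, while the arm keeps its last pose, push and grip.
It also fails if it takes over 62 s, if anything falls off the work surface, if the arm or the gripper's body presses on something with over 40 N, if the wrist force passes 120 N, or if a joint passes its speed limit or range.

## Robot

A 6-joint arm with a two-finger parallel gripper is mounted at the origin on the work surface. World frame = base frame: x ahead of the robot, y to its left, z up, the work surface at z = 0. Lengths are in m, angles in rad, forces in N, time in s.
With the tool pointing down it reaches from about 0.225 to 0.725 m from the base axis. Payload 3.1 kg.
Tool frame: the origin (TCP) lies on the centre line of the jaws, within the pads' length; the fingertips stand 14 mm ahead of it and the grasp point (between the pads) lies 5 mm behind it; z points along the fingers, y is the line along which they close (so a half turn about z gives the same grasp; the last joint's range is limited). The gripper opens to 85 mm and grips with 20 to 120 N. Pads are 22 mm wide; open, the fingers measure 114 mm over their backs; the gripper's body (76 mm by 85 mm) begins 54 mm behind the grasp point. The pads swing forward as they close: fully open they stand 13 mm farther back than shut.
Start: joints at [-1.32, 0.048, 0.099, 1.622, 0, 1.443], TCP at [0.194, -0.488, 0.245] pointing down, gripper open.
Joint ranges: [-2.91, 2.91], [-0.99, 1.94], [-1.21, 1.42], [-2.12, 2.29], [-1.49, 1.47], [-3.14, 3.14]. Speed limits (rad/s): [2.79, 2.79, 3.14, 3.14, 3.14, 3.14].

## Interface

Orientations are given as a unit quaternion [x, y, z, w].
In Python, from workcell import env, cams gives the robot as it stands.
- The arm moves only by the tool send_rows, never from a script. Its argument "rows" is a list of rows, each an object with "delta_pos": the shift along the tool's x, y, z in units of 25 mm (1.0 is 25 mm), a list of three; "angular": the turn, a rotation vector about the tool's x, y, z in units of 6 degrees (1.0 is 6 degrees), a list of three; "jaw": the closure, from 0 (fully open) to 1 (shut). A call has 1 to 20 rows; each row is the pose to reach, as a shift and turn from the pose commanded when the call began, along the tool's axes at that moment; what a row does not reach only later rows make up. A row lasts 1/10 s, in which the tool goes at most 50 mm and 8.59 degrees, less where a joint would pass 70% of its speed; a pose out of reach is approached as far as the arm can. A call with a gripper value outside its range is refused whole. The fingers move at their own pace and stop on an object; "newtons" is the grip in N (left out, the last holds). Time passes only in rows, so rows that repeat a pose let the fingers close. It gives the time, the measured TCP pose, the force, the opening and the grip force at its end, in the units of the state.
- env.sense(): the state, without advancing time (a new reading comes with each control period).
- cams.read_camera(name): name is "side" or "top" or "wrist"; returns (picture, depth): 420x560x3 uint8, red, green, blue; 420x560 float32, m along the optical axis (not along the pixel's ray), 0 where there is no reading.
- cams.get_calibration(name): a dict with "camera_matrix" (3x3 intrinsics, pixels), "world_from_camera" (4x4, takes a point from camera to world coordinates); the wrist camera has in their place "tool_from_camera" (4x4, takes a point from camera to tool coordinates, whose origin is the TCP and whose axes are the flange's). Camera axes: x right, y down, z forward; pixel columns grow to the right and rows downward; lengths in m; the calibration is good to about 2 mm. A picture is of the moment at which its call begins: read the wrist's pose just before it. get_calibration takes no time and is no camera call.
- env.job_done(): hands the job in; it is judged then, once.
The state is a dict: "t": time; "joints": joint angles; "joint_vel": joint speeds; "effort": joint torques, N m; "eef_pos": TCP position; "tool_rot": TCP orientation; "wrist_force": force on the tool from outside, world axes, zero at the start; "wrist_torque": the same for the moment, N m; "grip_width": opening from 0.0 (shut) to 1.0 (fully open); "grip_force": force on a finger pad.
Only numpy, scipy, OpenCV 4.12 (cv2) and the standard library are available. Lean on these libraries where they do the work, as an engineer would, in place of code of your own. Each camera call takes 0.05 s, during which the arm holds its last target. There are 200 camera calls.

## Working session

There is one attempt and no reset: what is moved stays moved. The work goes in short steps, Python scripts to look and compute and a tool call to move; the robot and the scene stay as the last step left them, time stands still between calls to the robot, and variables do not carry over. Pictures are saved under pics/ and viewed, at most 10 in all, crops included, and the job is handed in when it is done.

Besides the shell and the picture viewer there is one more tool, called after "Call:" by a JSON object that holds its "op" and its "data". send_rows: Moves the arm, as the interface text tells. Its arguments: {"type":"object","properties":{"rows":{"type":"array","items":{"type":"object","properties":{"delta_pos":{"type":"array","items":{"type":"number"}},"angular":{"type":"array","items":{"type":"number"}},"jaw":{"type":"number"}}}},"newtons":{"type":"number"}},"required":["rows"]}

```bash
mkdir -p pics
cat > h.py <<'E'
import numpy as np, cv2
from workcell import env, cams
from scipy.spatial.transform import Rotation as R
def T(name):
    c=cams.get_calibration(name)
    K=np.array(c["camera_matrix"])
    if name=="wrist":
        s=env.sense(); M=np.eye(4); M[:3,:3]=R.from_quat(s["tool_rot"]).as_matrix(); M[:3,3]=s["eef_pos"]
        return K, M@np.array(c["tool_from_camera"])
    return K,np.array(c["world_from_camera"])
def shot(name,fn=None):
    K,W=T(name); im,d=cams.read_camera(name)
    if fn:
        cv2.imwrite("pics/"+fn+".png",cv2.cvtColor(im,cv2.COLOR_RGB2BGR)); np.savez("pics/"+fn+".npz",im=im,d=d,K=K,W=W)
    return im,d,K,W
def cloud(d,K,W):
    v,u=np.mgrid[:d.shape[0],:d.shape[1]]
    P=np.stack([(u-K[0,2])/K[0,0]*d,(v-K[1,2])/K[1,1]*d,d],-1)@W[:3,:3].T+W[:3,3]
    P[d<=0]=np.nan
    return P
def plane(u,v,z,K,W):
    r=W[:3,:3]@np.array([(u-K[0,2])/K[0,0],(v-K[1,2])/K[1,1],1]); return W[:3,3]+r*(z-W[2,3])/r[2]
E
python3 - <<'E'
from h import *
print({k:np.round(v,3).tolist() if not np.isscalar(v) else v for k,v in env.sense().items()})
for n in ("top","side","wrist"):
    im,d,K,W=shot(n,n+"0"); print(n,W.round(3).tolist(),K.round(0).tolist())
a=[cv2.imread(f"pics/{n}0.png") for n in("top","side","wrist")]
cv2.imwrite("pics/all0.png",np.vstack([np.hstack([a[0],a[1]])])[:, :])
E
```

```text
{'t': 0.0, 'joints': [-1.32, 0.049, 0.098, 1.622, 0.0, 1.443], 'joint_vel': [0.0, 0.001, 0.0, 0.001, -0.001, -0.0], 'effort': [0.001, -33.878, 32.001, 0.02, -0.0, 0.0], 'eef_pos': [0.194, -0.487, 0.244], 'tool_rot': [0.982, 0.188, -0.0, -0.001], 'wrist_force': [-0.242, 0.229, 0.292], 'wrist_torque': [0.001, -0.011, -0.013], 'grip_force': 0.0, 'grip_width': 1.0049847422438891}
top [[-0.026, -0.998, 0.065, 0.387], [-1.0, 0.025, -0.011, -0.008], [0.009, -0.066, -0.998, 1.298], [0.0, 0.0, 0.0, 1.0]] [[492.0, 0.0, 288.0], [0.0, 492.0, 210.0], [0.0, 0.0, 1.0]]
side [[-0.722, -0.499, 0.479, -0.154], [-0.692, 0.511, -0.51, 0.682], [0.01, -0.7, -0.714, 1.062], [0.0, 0.0, 0.0, 1.0]] [[466.0, 0.0, 284.0], [0.0, 466.0, 211.0], [0.0, 0.0, 1.0]]
wrist [[0.37, -0.882, -0.291, 0.269], [-0.929, -0.352, -0.115, -0.457], [-0.001, 0.313, -0.95, 0.373], [0.0, 0.0, 0.0, 1.0]] [[316.0, 0.0, 280.0], [0.0, 316.0, 207.0], [0.0, 0.0, 1.0]]
```

View pics/top0.png

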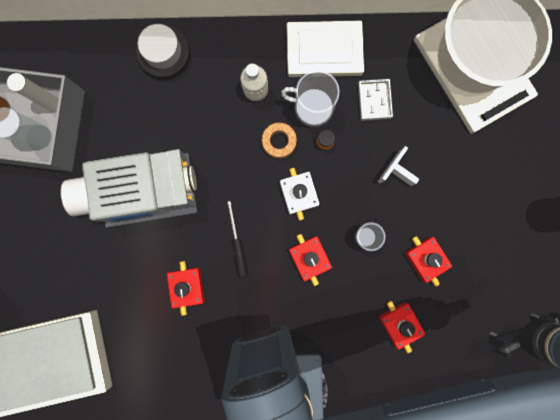

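View pics/side0.png

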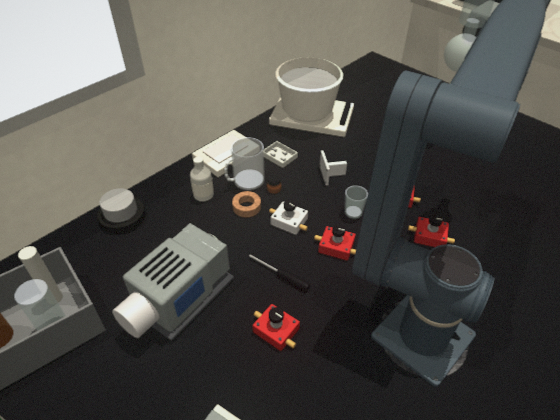

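The top view shows the candidates for the vent valve: an aluminium/white block at (300,190), and red look-alikes at (311,259), (184,289), (430,260) and (404,326). I choose (300,190), the only non-red one. The T-shaped cover is at (400,167), with its plate running (410,150)-(382,182) and its web going to the lower right. The T at (400,167) is the only loose cover in view. The pump is at (140,188), with its filter at (192,178) facing right (world -y).

```bash
cat > m.py <<'E'
from h import *
z=np.load("pics/top0.npz"); im,d,K,W=z["im"],z["d"],z["K"],z["W"]; P=cloud(d,K,W)
def box(u0,u1,v0,v1,zl,zh):
    q=P[v0:v1,u0:u1].reshape(-1,3); return q[(q[:,2]>zl)&(q[:,2]<zh)]
q=box(285,320,172,210,.07,.09); print("cap",len(q),q.mean(0),q.min(0),q.max(0))
q=box(275,325,165,220,.03,.042); print("block",len(q),q.mean(0),cv2.minAreaRect((q[:,:2]*1000).astype(np.float32)))
q=box(370,430,140,200,.06,.08); print("plate",len(q),q.mean(0),cv2.minAreaRect((q[:,:2]*1000).astype(np.float32)))
q=box(370,430,140,200,.042,.056); print("web",len(q),q.mean(0),cv2.minAreaRect((q[:,:2]*1000).astype(np.float32)))
q=box(60,205,140,230,.12,.17); print("pumptop",len(q),q.mean(0),q[:,2].max(),cv2.minAreaRect((q[:,:2]*1000).astype(np.float32)))
q=box(180,205,140,230,.06,.125); print("filt",len(q),q.mean(0),cv2.minAreaRect((q[:,:2]*1000).astype(np.float32)))
for n,u0,u1,v0,v1 in(("t",240,440,130,280),):
    pass
a=cv2.resize(cv2.cvtColor(im,cv2.COLOR_RGB2BGR)[145:235,60:210],None,fx=4,fy=4,interpolation=cv2.INTER_CUBIC)
b=cv2.resize(cv2.cvtColor(im,cv2.COLOR_RGB2BGR)[145:235,270:330],None,fx=3.3,fy=4,interpolation=cv2.INTER_CUBIC)
cv2.imwrite("pics/crop0.png",np.hstack([a,b]))
E
python3 m.py
```

```text
cap 177 [ 0.51303396 -0.05190472  0.07985493] [ 0.495691   -0.06951636  0.07002491] [ 0.53099675 -0.0344339   0.08593613]
block 872 [ 0.5122491  -0.0513953   0.03574021] ((513.6268310546875, -51.890037536621094), (90.42256164550781, 79.77803802490234), 15.37794303894043)
plate 142 [ 0.57789233 -0.29272961  0.06957885] ((578.633056640625, -293.435302734375), (8.635534286499023, 100.51731872558594), 53.24369430541992)
web 190 [ 0.55568424 -0.32109844  0.04918451] ((556.4217529296875, -321.1923828125), (78.83959197998047, 98.98391723632812), 53.077537536621094)
pumptop 6362 [0.52915343 0.3509813  0.14456956] 0.1630444157406885 ((528.5831909179688, 363.948974609375), (143.07618713378906, 310.7423095703125), 7.820706844329834)
filt 416 [0.5441263  0.22121015 0.09957695] ((545.2520751953125, 225.4059600830078), (40.38228225708008, 134.3651580810547), 86.34004211425781)
```

View pics/crop0.png

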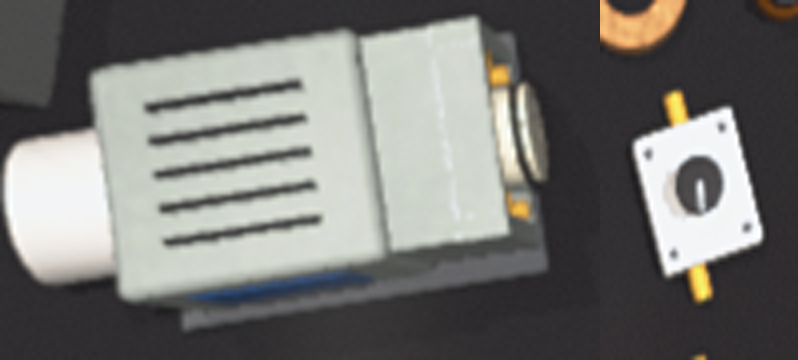

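The crop confirms it: a black cap with a white pointer on a white/aluminium block. The cap measures 36 mm across at z 0.080, and the block 90×80 at z 0.036, as described. Cover: plate at (0.578,-0.293), yaw 53°. Pump yaw is about 97°. Next I move above the vent.

```bash
cat >> h.py <<'E'
def go(p,yawdeg,q=None):
    "units for a move to TCP p, tool down with tool x at yaw (deg), from present commanded ~ measured pose"
    s=env.sense(); M=R.from_quat(s["tool_rot"]); d=M.inv().apply(np.array(p)-s["eef_pos"])/.025
    G=R.from_euler("ZX",[yawdeg,180],degrees=True); a=np.degrees((M.inv()*G).as_rotvec())/6
    x=M.as_matrix()[:,0]; print("t",round(s["t"],2),"yaw",np.degrees(np.arctan2(x[1],x[0])).round(2),"d",d.round(2),"ang",a.round(2),"F",np.round(s["wrist_force"],1),"w",round(s["grip_width"],3),"gf",s["grip_force"],"q",np.round(s["joints"],2))
E
python3 -c "
from h import *
go([.513,-.052,.15],100)"
```

```text
t 0.15 yaw 21.7 d [ 18.29 -11.45   3.8 ] ang [-1.000e-02 -1.000e-02 -1.305e+01] F [-0.3 -0.1 -0.6] w 0.998 gf 0.0 q [-1.32  0.05  0.1   1.62  0.    1.44]
```

Call:
{"op": "send_rows", "data": {"rows": [{"delta_pos":[4,-2.5,1],"angular":[0,0,-3],"jaw":0.3},{"delta_pos":[18.29,-11.45,3.8],"angular":[0,0,-13.05],"jaw":0.3},{"delta_pos":[18.29,-11.45,3.8],"angular":[0,0,-13.05],"jaw":0.3},{"delta_pos":[18.29,-11.45,3.8],"angular":[0,0,-13.05],"jaw":0.3},{"delta_pos":[18.29,-11.45,3.8],"angular":[0,0,-13.05],"jaw":0.3},{"delta_pos":[18.29,-11.45,3.8],"angular":[0,0,-13.05],"jaw":0.3},{"delta_pos":[18.29,-11.45,3.8],"angular":[0,0,-13.05],"jaw":0.3},{"delta_pos":[18.29,-11.45,3.8],"angular":[0,0,-13.05],"jaw":0.3},{"delta_pos":[18.29,-11.45,3.8],"angular":[0,0,-13.05],"jaw":0.3},{"delta_pos":[18.29,-11.45,3.8],"angular":[0,0,-13.05],"jaw":0.3},{"delta_pos":[18.29,-11.45,3.8],"angular":[0,0,-13.05],"jaw":0.3},{"delta_pos":[18.29,-11.45,3.8],"angular":[0,0,-13.05],"jaw":0.3},{"delta_pos":[18.29,-11.45,3.8],"angular":[0,0,-13.05],"jaw":0.3},{"delta_pos":[18.29,-11.45,3.8],"angular":[0,0,-13.05],"jaw":0.3},{"delta_pos":[18.29,-11.45,3.8],"angular":[0,0,-13.05],"jaw":0.3},{"delta_pos":[18.29,-11.45,3.8],"angular":[0,0,-13.05],"jaw":0.3},{"delta_pos":[18.29,-11.45,3.8],"angular":[0,0,-13.05],"jaw":0.3}], "newtons": 60}}

```text
t: 1.85
eef_pos: [0.5129, -0.0537, 0.1507]
tool_rot: [0.643, 0.765, 0.0, 0.0]
wrist_force: [-0.4, 0.3, -0.5]
grip_width: 0.696
grip_force: 0.0
```

Run:
```python
from h import *
im,d,K,W=shot("wrist","w1"); P=cloud(d,K,W)
hsv=cv2.cvtColor(im,cv2.COLOR_RGB2HSV); g=(P[...,2]>.073)&(P[...,2]<.087)&(np.hypot(P[...,0]-.513,P[...,1]+.052)<.03)&(hsv[...,2]<110)
q=P[g]; print(len(q),q.mean(0),q.min(0),q.max(0)); print(cv2.minEnclosingCircle((q[:,:2]*1000).astype(np.float32)))
go([.513,-.052,.077],100)
```

```text
2051 [ 0.51482667 -0.04834916  0.0802805 ] [ 0.49625255 -0.0687725   0.07304343] [ 0.53235977 -0.03140234  0.08263498]
((514.821044921875, -50.04730987548828), 18.954179763793945)
t 1.9 yaw 99.92 d [0.06 0.01 2.95] ang [ 0.01  0.   -0.01] F [ 0.5  0.9 -0.9] w 0.7 gf 0.0 q [-0.23  0.02 -0.11  1.43 -0.    1.16]
```

View pics/w1.png

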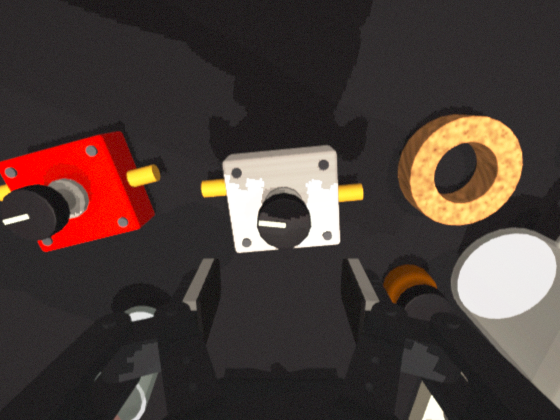

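The wrist view shows the black cap at (284,221) centred between the jaws, with the red look-alike at the left (40,205) and the cork ring at (460,170). The cap centre is (0.514,-0.051). Descend and grip the cap.

Call:
{"op": "send_rows", "data": {"rows": [{"delta_pos":[0.1,0.06,1],"angular":[0,0,0],"jaw":0.3},{"delta_pos":[0.1,0.06,2],"angular":[0,0,0],"jaw":0.3},{"delta_pos":[0.1,0.06,3],"angular":[0,0,0],"jaw":0.3},{"delta_pos":[0.1,0.06,3.3],"angular":[0,0,0],"jaw":0.3},{"delta_pos":[0.1,0.06,3.3],"angular":[0,0,0],"jaw":0.3},{"delta_pos":[0.1,0.06,3.3],"angular":[0,0,0],"jaw":1},{"delta_pos":[0.1,0.06,3.3],"angular":[0,0,0],"jaw":1},{"delta_pos":[0.1,0.06,3.3],"angular":[0,0,0],"jaw":1},{"delta_pos":[0.1,0.06,3.3],"angular":[0,0,0],"jaw":1},{"delta_pos":[0.1,0.06,3.3],"angular":[0,0,0],"jaw":1},{"delta_pos":[0.1,0.06,3.3],"angular":[0,0,0],"jaw":1},{"delta_pos":[0.1,0.06,3.3],"angular":[0,0,0],"jaw":1}], "newtons": 60}}

```text
t: 3.1
eef_pos: [0.5148, -0.0504, 0.0683]
tool_rot: [0.643, 0.766, 0.0, 0.001]
wrist_force: [-1.1, -1.8, 2.0]
grip_width: 0.42
grip_force: 59.6
```

```bash
python3 -c "
from h import *
go([.513,-.052,.077],100); print(env.sense()['eef_pos'])"
```

```text
t 3.1 yaw 100.0 d [-0.05 -0.08 -0.35] ang [ 0.01  0.01 -0.  ] F [-1.1 -1.8  2. ] w 0.42 gf 59.550325870513916 q [-0.23  0.06 -0.24  1.27 -0.    1.17]
[ 0.51481526 -0.05040643  0.06834078]
```

Call:
{"op": "send_rows", "data": {"rows": [{"delta_pos":[0,0,0.1],"angular":[0,0,0],"jaw":1},{"delta_pos":[0,0,0.2],"angular":[0,0,0],"jaw":1},{"delta_pos":[0,0,0.26],"angular":[0,0,0],"jaw":1},{"delta_pos":[0,0,0.3],"angular":[0,0,0],"jaw":1},{"delta_pos":[0,0,0.3],"angular":[0,0,0],"jaw":1},{"delta_pos":[0,0,0.3],"angular":[0,0,0],"jaw":1}]}}

```text
t: 3.7
eef_pos: [0.515, -0.0504, 0.0638]
tool_rot: [0.643, 0.766, 0.0, 0.001]
wrist_force: [-6.2, -0.4, 18.6]
grip_width: 0.421
grip_force: 61.0
```

Call:
{"op": "send_rows", "data": {"rows": [{"delta_pos":[0,0,0.06],"angular":[0,0,0],"jaw":1},{"delta_pos":[0,0,0.12],"angular":[0,0,0],"jaw":1},{"delta_pos":[0,0,0.12],"angular":[0,0,0],"jaw":1},{"delta_pos":[0,0,0.12],"angular":[0,0,0],"jaw":1}]}}

```text
t: 4.1
eef_pos: [0.5151, -0.0505, 0.0637]
tool_rot: [0.643, 0.766, 0.0, 0.002]
wrist_force: [-11.5, -0.4, 29.2]
grip_width: 0.424
grip_force: 62.2
```

Run:
```python
from h import *
im,d,K,W=shot("wrist","w2"); P=cloud(d,K,W)
g=(P[...,2]>.05)&(P[...,2]<.1)&(np.hypot(P[...,0]-.5145,P[...,1]+.0505)<.012)
q=P[g]; print(len(q),np.percentile(q[:,2],[10,50,90]))
go([.513,-.052,.077],100); print(env.sense()['eef_pos'])
```

```text
2034 [0.07376385 0.0744862  0.07522054]
t 4.15 yaw 100.01 d [-0.05 -0.09 -0.54] ang [0.03 0.02 0.  ] F [-10.9   0.1  29.6] w 0.424 gf 62.16764509677887 q [-0.23  0.06 -0.25  1.26 -0.    1.17]
[ 0.51509432 -0.05048727  0.06361811]
```

Call:
{"op": "send_rows", "data": {"rows": [{"delta_pos":[0,0,-0.15],"angular":[0,0,0],"jaw":1},{"delta_pos":[0,0,-0.3],"angular":[0,0,0],"jaw":1},{"delta_pos":[0,0,-0.47],"angular":[0,0,0],"jaw":1},{"delta_pos":[0,0,-0.47],"angular":[0,0,0],"jaw":1},{"delta_pos":[0,0,-0.47],"angular":[0,0,0],"jaw":1},{"delta_pos":[0,0,-0.47],"angular":[0,0,0],"jaw":0.4},{"delta_pos":[0,0,-0.47],"angular":[0,0,0],"jaw":0.4},{"delta_pos":[0,0,-0.47],"angular":[0,0,0],"jaw":0.4}]}}

```text
t: 4.95
eef_pos: [0.5131, -0.0492, 0.0678]
tool_rot: [0.643, 0.766, -0.0, -0.002]
wrist_force: [-0.8, -0.6, 0.1]
grip_width: 0.6
grip_force: 0.0
```

Run:
```python
from h import *
im,d,K,W=shot("wrist","w3"); P=cloud(d,K,W)
g=(P[...,2]>.05)&(P[...,2]<.1)&(np.hypot(P[...,0]-.5145,P[...,1]+.0505)<.012)
q=P[g]; print(len(q),np.percentile(q[:,2],[10,50,90]))
go([.5145,-.0505,.068],100); print(env.sense()['eef_pos'])
```

```text
2058 [0.07990017 0.08065074 0.08139441]
t 5.0 yaw 100.02 d [-0.05  0.04  0.  ] ang [-0.02 -0.02  0.  ] F [ 0.4 -0.5 -0. ] w 0.602 gf 0.0 q [-0.23  0.06 -0.24  1.27  0.    1.17]
[ 0.51329481 -0.04937077  0.06800869]
```

Call:
{"op": "send_rows", "data": {"rows": [{"delta_pos":[-0.05,0.04,0],"angular":[0,0,0],"jaw":1},{"delta_pos":[-0.05,0.04,0],"angular":[0,0,0],"jaw":1},{"delta_pos":[-0.05,0.04,0],"angular":[0,0,0],"jaw":1},{"delta_pos":[-0.05,0.04,0],"angular":[0,0,0],"jaw":1},{"delta_pos":[-0.05,0.04,0],"angular":[0,0,1],"jaw":1},{"delta_pos":[-0.05,0.04,0],"angular":[0,0,2],"jaw":1},{"delta_pos":[-0.05,0.04,0],"angular":[0,0,3],"jaw":1},{"delta_pos":[-0.05,0.04,0],"angular":[0,0,4],"jaw":1},{"delta_pos":[-0.05,0.04,0],"angular":[0,0,5],"jaw":1},{"delta_pos":[-0.05,0.04,0],"angular":[0,0,6],"jaw":1},{"delta_pos":[-0.05,0.04,0],"angular":[0,0,7],"jaw":1},{"delta_pos":[-0.05,0.04,0],"angular":[0,0,8],"jaw":1},{"delta_pos":[-0.05,0.04,0],"angular":[0,0,9],"jaw":1},{"delta_pos":[-0.05,0.04,0],"angular":[0,0,9.8],"jaw":1},{"delta_pos":[-0.05,0.04,0],"angular":[0,0,9.8],"jaw":1},{"delta_pos":[-0.05,0.04,0],"angular":[0,0,9.8],"jaw":1}], "newtons": 35}}

```text
t: 6.6
eef_pos: [0.5152, -0.0508, 0.0687]
tool_rot: [0.936, 0.353, -0.0, -0.0]
wrist_force: [-0.9, 1.2, -2.0]
grip_width: 0.432
grip_force: 35.1
```

Run:
```python
from h import *
go([.5145,-.0505,.068],100); s=env.sense(); print(s['eef_pos'],s['wrist_torque'])
```

```text
t 6.6 yaw 41.34 d [-0.01 -0.03  0.03] ang [-0.   -0.   -9.78] F [-0.9  1.2 -2. ] w 0.432 gf 35.135908126831055 q [-0.23  0.07 -0.24  1.27  0.    2.19]
[ 0.5152052  -0.05082555  0.06872925] [0.27416485 0.09822043 0.36659093]
```

Call:
{"op": "send_rows", "data": {"rows": [{"delta_pos":[0,0,0],"angular":[0,0,0.8],"jaw":1},{"delta_pos":[0,0,0],"angular":[0,0,1.6],"jaw":1},{"delta_pos":[0,0,0],"angular":[0,0,2.4],"jaw":1},{"delta_pos":[0,0,0],"angular":[0,0,3],"jaw":1},{"delta_pos":[0,0,0],"angular":[0,0,3],"jaw":1},{"delta_pos":[0,0,0],"angular":[0,0,3],"jaw":1}]}}

```text
t: 7.2
eef_pos: [0.5149, -0.0512, 0.0688]
tool_rot: [0.979, 0.203, -0.001, 0.0]
wrist_force: [-2.2, -0.0, -0.4]
grip_width: 0.433
grip_force: 35.1
```

Run:
```python
from h import *
go([.5145,-.0505,.068],100); s=env.sense(); print(s['eef_pos'],s['wrist_torque'])
```

```text
t 7.2 yaw 23.37 d [-0.   -0.03  0.03] ang [-1.000e-02  1.000e-02 -1.277e+01] F [-2.2 -0.  -0.4] w 0.433 gf 35.147618651390076 q [-0.23  0.07 -0.23  1.27 -0.    2.51]
[ 0.51489553 -0.05118306  0.06884696] [-0.04940439  0.42107962  0.7620624 ]
```

Call:
{"op": "send_rows", "data": {"rows": [{"delta_pos":[0,0,0],"angular":[0,0,3],"jaw":0.3},{"delta_pos":[0,0,0],"angular":[0,0,3],"jaw":0.3},{"delta_pos":[0,0,0],"angular":[0,0,3],"jaw":0.3},{"delta_pos":[0,0,-2],"angular":[0,0,3],"jaw":0.3},{"delta_pos":[0,0,-4],"angular":[0,0,2],"jaw":0.3},{"delta_pos":[0,0,-5.4],"angular":[0,0,1],"jaw":0},{"delta_pos":[0,0,-5.4],"angular":[0,0,-17],"jaw":0},{"delta_pos":[0,0,-5.4],"angular":[0,0,-17],"jaw":0},{"delta_pos":[0,0,-5.4],"angular":[0,0,-17],"jaw":0},{"delta_pos":[0,0,-5.4],"angular":[0,0,-17],"jaw":0},{"delta_pos":[0,0,-5.4],"angular":[0,0,-17],"jaw":0},{"delta_pos":[0,0,-5.4],"angular":[0,0,-17],"jaw":0},{"delta_pos":[0,0,-5.4],"angular":[0,0,-17],"jaw":0},{"delta_pos":[0,0,-5.4],"angular":[0,0,-17],"jaw":0},{"delta_pos":[0,0,-5.4],"angular":[0,0,-17],"jaw":0},{"delta_pos":[0,0,-5.4],"angular":[0,0,-17],"jaw":0},{"delta_pos":[0,0,-5.4],"angular":[0,0,-17],"jaw":0},{"delta_pos":[0,0,-5.4],"angular":[0,0,-17],"jaw":0},{"delta_pos":[0,0,-5.4],"angular":[0,0,-17],"jaw":0},{"delta_pos":[0,0,-5.4],"angular":[0,0,-17],"jaw":0}]}}

```text
t: 9.2
eef_pos: [0.5159, -0.0513, 0.2045]
tool_rot: [0.459, 0.888, 0.0, 0.001]
wrist_force: [-0.1, 0.1, 0.0]
grip_width: 0.998
grip_force: 0.0
```

```bash
cat > ptr.py <<'E'
from h import *
im,d,K,W=shot("wrist","w4")
def ptr(im,d,K,W,n):
    P=cloud(d,K,W); r=np.hypot(P[...,0]-.5145,P[...,1]+.051)
    hsv=cv2.cvtColor(im,cv2.COLOR_RGB2HSV)
    g=(P[...,2]>.073)&(P[...,2]<.088)&(r<.018)&(hsv[...,2]>130); q=P[g][:,:2]
    print(n,g.sum(),q.mean(0).round(4)); m=q.mean(0); v=m-np.array([.5145,-.051]); e=np.linalg.svd(q-m)[2][0]; e*=np.sign(e@v); print("deg",np.degrees(np.arctan2(e[1],e[0])).round(1),np.degrees(np.arctan2(v[1],v[0])).round(1))
ptr(im,d,K,W,"after")
z=np.load("pics/w1.npz"); ptr(z["im"],z["d"],z["K"],z["W"],"before")
go([.5533,-.327,.2],233)
E
python3 ptr.py
```

```text
after 166 [ 0.5128 -0.0499]
deg 120.7 147.4
before 199 [ 0.5084 -0.0534]
deg 162.6 -158.9
t 9.25 yaw 125.2 d [-9.88 -5.13  0.18] ang [-0.000e+00  1.000e-02 -1.797e+01] F [0.7 0.5 0.2] w 1.003 gf 0.0 q [-0.23  0.02 -0.01  1.54 -0.    0.73]
```

Run:
```python
import cv2,numpy as np
a=cv2.imread("pics/w4.png"); b=cv2.imread("pics/w1.png"); f=cv2.INTER_CUBIC
K=np.load("pics/w4.npz"); P=None
cv2.imwrite("pics/c4.png",np.hstack([cv2.resize(a[120:320,180:380],(400,400),interpolation=f),cv2.resize(b[160:280,220:340],(400,400),interpolation=f)]))
```

```text
(no output)
```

View pics/c4.png

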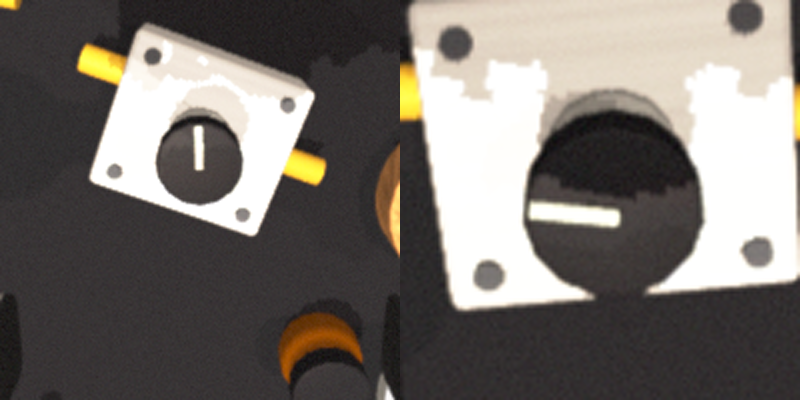

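Run:
```python
from h import *
for n in("w1","w4"):
    z=np.load(f"pics/{n}.npz"); im,d,K,W=z["im"],z["d"],z["K"],z["W"]
    P=cloud(d,K,W); v=cv2.cvtColor(im,cv2.COLOR_RGB2GRAY)
    cap=((v<100)&(np.hypot(P[...,0]-.5145,P[...,1]+.051)<.03)&(abs(P[...,2]-.08)<.006)).astype(np.uint8)
    c=max(cv2.findContours(cap,cv2.RETR_EXTERNAL,cv2.CHAIN_APPROX_NONE)[0],key=cv2.contourArea)
    m=cv2.erode(cv2.drawContours(np.zeros_like(cap),[cv2.convexHull(c)],-1,1,-1),np.ones((5,5)))
    ys,xs=np.where((m>0)&(v>130)); w=np.array([plane(x,y,.08,K,W)[:2] for x,y in zip(xs,ys)])
    h=np.array([plane(*p[0],.08,K,W)[:2] for p in cv2.convexHull(c)]); ctr,r=cv2.minEnclosingCircle((h*1000).astype(np.float32))
    vx,vy,x0,y0=cv2.fitLine((w*1000).astype(np.float32),cv2.DIST_L2,0,.01,.01).ravel(); e=np.array([vx,vy]); o=w.mean(0)*1000-ctr; e*=np.sign(e@o)
    print(n,len(w),ctr,r,o,np.degrees(np.arctan2(e[1],e[0])))
```

```text
w1 157 (513.8865966796875, -49.58644485473633) 19.522174835205078 [-7.19872974 -1.86065383] -175.90009
w4 113 (513.94482421875, -49.186981201171875) 18.47430992126465 [-4.1697123   4.99956914] 126.16901
```

The pointer turned 58° clockwise, from 184° to 126°. Relative to the block's axis that is 69° = 1.2 rad, the end stop, and the fingers slipped beyond it. Now the cover.

Call:
{"op": "send_rows", "data": {"rows": [{"delta_pos":[-1.5,-0.8,0.2],"angular":[0,0,-1.4],"jaw":0},{"delta_pos":[-9.9,-5.1,0.2],"angular":[0,0,-18],"jaw":0},{"delta_pos":[-9.9,-5.1,0.2],"angular":[0,0,-18],"jaw":0},{"delta_pos":[-9.9,-5.1,0.2],"angular":[0,0,-18],"jaw":0},{"delta_pos":[-9.9,-5.1,0.2],"angular":[0,0,-18],"jaw":0},{"delta_pos":[-9.9,-5.1,0.2],"angular":[0,0,-18],"jaw":0},{"delta_pos":[-9.9,-5.1,0.2],"angular":[0,0,-18],"jaw":0},{"delta_pos":[-9.9,-5.1,0.2],"angular":[0,0,-18],"jaw":0},{"delta_pos":[-9.9,-5.1,0.2],"angular":[0,0,-18],"jaw":0},{"delta_pos":[-9.9,-5.1,0.2],"angular":[0,0,-18],"jaw":0},{"delta_pos":[-9.9,-5.1,0.2],"angular":[0,0,-18],"jaw":0},{"delta_pos":[-9.9,-5.1,0.2],"angular":[0,0,-18],"jaw":0},{"delta_pos":[-9.9,-5.1,0.2],"angular":[0,0,-18],"jaw":0},{"delta_pos":[-9.9,-5.1,0.2],"angular":[0,0,-18],"jaw":0},{"delta_pos":[-9.9,-5.1,0.2],"angular":[0,0,-18],"jaw":0},{"delta_pos":[-9.9,-5.1,0.2],"angular":[0,0,-18],"jaw":0},{"delta_pos":[-9.9,-5.1,0.2],"angular":[0,0,-18],"jaw":0}]}}

```text
t: 10.95
eef_pos: [0.5539, -0.3268, 0.1991]
tool_rot: [-0.447, 0.894, -0.0, 0.0]
wrist_force: [-0.7, -0.3, 0.2]
grip_width: 0.997
grip_force: 0.0
```

Run:
```python
from h import *
im,d,K,W=shot("wrist","w5"); P=cloud(d,K,W).reshape(-1,3); P=P[np.hypot(P[:,0]-.56,P[:,1]+.31)<.09]
for n,a,b in(("plate",.064,.076),("web",.044,.056)):
    q=P[(P[:,2]>a)&(P[:,2]<b)]; print(n,len(q),q.mean(0),cv2.minAreaRect((q[:,:2]*1000).astype(np.float32)))
q=P[(P[:,2]>.044)&(P[:,2]<.056)]; x=np.array([np.cos(np.radians(53.2)),np.sin(np.radians(53.2))]); o=np.array([.5785,-.2934]); r=(q[:,:2]-o)@x; q=q[(r<-.012)]; s=(q[:,:2]-o)@np.array([-x[1],x[0]]); print("web only",len(q),cv2.minAreaRect((q[:,:2]*1000).astype(np.float32)),np.percentile(s,[2,50,98]),np.percentile((q[:,:2]-o)@x,[1,99]))
go([.5533,-.327,.1],233); print(env.sense()['eef_pos'])
```

```text
plate 1229 [ 0.57927645 -0.29338765  0.06962675] ((579.1557006835938, -292.3713073730469), (9.165863037109375, 99.66183471679688), 53.18159103393555)
web 1636 [ 0.56117029 -0.31655559  0.05046226] ((555.6854858398438, -323.30517578125), (72.14547729492188, 99.58104705810547), 52.760704040527344)
web only 1018 ((552.5771484375, -327.5160217285156), (61.67837142944336, 13.783158302307129), 52.762691497802734) [-0.00662215 -0.00012187  0.00705783] [-0.07334177 -0.01287486]
t 11.0 yaw -126.84 d [0.02 0.01 3.96] ang [-0.    0.    0.03] F [ 0.2  0.1 -0.9] w 1.0 gf 0.0 q [-0.64  0.36  0.36  1.58  0.   -1.57]
[ 0.5538794  -0.32681119  0.19907609]
```

View pics/w5.png

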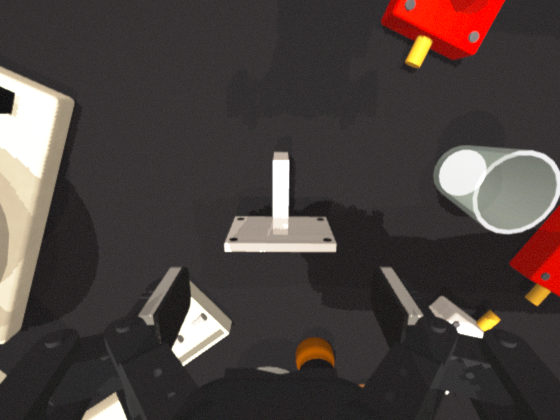

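The wrist view shows the cover's plate at (280,235) and its web at (281,185), centred between the jaws. The tray corner at (230,325) and the beaker are clear. Measured yaw is 53.0° and the web is 13.8 mm thick. Descend and grip.

Call:
{"op": "send_rows", "data": {"rows": [{"delta_pos":[0,0,1],"angular":[0,0,0],"jaw":0.4},{"delta_pos":[0,0,2.5],"angular":[0,0,0],"jaw":0.4},{"delta_pos":[0,0,4],"angular":[0,0,0],"jaw":0.4},{"delta_pos":[0,0,5.5],"angular":[0,0,0],"jaw":0.4},{"delta_pos":[0,0,6.3],"angular":[0,0,0],"jaw":0.4},{"delta_pos":[0,0,6.7],"angular":[0,0,0],"jaw":0.4},{"delta_pos":[0,0,6.7],"angular":[0,0,0],"jaw":0.4},{"delta_pos":[0,0,6.7],"angular":[0,0,0],"jaw":1},{"delta_pos":[0,0,6.7],"angular":[0,0,0],"jaw":1},{"delta_pos":[0,0,6.7],"angular":[0,0,0],"jaw":1},{"delta_pos":[0,0,6.7],"angular":[0,0,0],"jaw":1},{"delta_pos":[0,0,6.7],"angular":[0,0,0],"jaw":1},{"delta_pos":[0,0,6.7],"angular":[0,0,0],"jaw":1},{"delta_pos":[0,0,6.7],"angular":[0,0,0],"jaw":1},{"delta_pos":[0,0,6.7],"angular":[0,0,0],"jaw":1}], "newtons": 90}}

```text
t: 12.5
eef_pos: [0.5552, -0.3279, 0.0343]
tool_rot: [-0.448, 0.894, -0.002, 0.001]
wrist_force: [-0.0, 0.2, 6.7]
grip_width: 0.148
grip_force: 88.8
```

```bash
python3 -c "
from h import *
go([.5533,-.327,.24],277); print(env.sense()['eef_pos'])"
```

```text
t 12.5 yaw -126.8 d [ 0.02  0.05 -8.23] ang [-0.04 -0.02 -7.3 ] F [-0.   0.2  6.7] w 0.148 gf 88.811194896698 q [-0.64  0.4   0.09  1.26 -0.   -1.57]
[ 0.55520218 -0.3279188   0.03426926]
```

Call:
{"op": "send_rows", "data": {"rows": [{"delta_pos":[0,0,-0.5],"angular":[0,0,0],"jaw":1},{"delta_pos":[0,0,-2],"angular":[0,0,0],"jaw":1},{"delta_pos":[0,0,-4],"angular":[0,0,0],"jaw":1},{"delta_pos":[0,0,-6],"angular":[0,0,0],"jaw":1},{"delta_pos":[-0.7,0.5,-6.6],"angular":[0,0,-0.4],"jaw":1},{"delta_pos":[-1.75,1.2,-6.6],"angular":[0,0,-1],"jaw":1},{"delta_pos":[-2.8,1.93,-6.6],"angular":[0,0,-1.65],"jaw":1},{"delta_pos":[-3.9,2.66,-6.6],"angular":[0,0,-2.3],"jaw":1},{"delta_pos":[-5,3.4,-6.6],"angular":[0,0,-2.95],"jaw":1},{"delta_pos":[-6.1,4.2,-6.6],"angular":[0,0,-3.6],"jaw":1},{"delta_pos":[-7.2,4.95,-6.6],"angular":[0,0,-4.25],"jaw":1},{"delta_pos":[-8.3,5.7,-6.6],"angular":[0,0,-4.9],"jaw":1},{"delta_pos":[-9.4,6.46,-6.6],"angular":[0,0,-5.55],"jaw":1},{"delta_pos":[-10.4,7.15,-6.6],"angular":[0,0,-6.2],"jaw":1},{"delta_pos":[-11.3,7.77,-6.6],"angular":[0,0,-6.8],"jaw":1},{"delta_pos":[-12,8.25,-6.6],"angular":[0,0,-7.1],"jaw":1},{"delta_pos":[-12.47,8.57,-6.6],"angular":[0,0,-7.3],"jaw":1},{"delta_pos":[-12.47,8.57,-6.6],"angular":[0,0,-7.3],"jaw":1},{"delta_pos":[-12.47,8.57,-6.6],"angular":[0,0,-7.3],"jaw":1},{"delta_pos":[-12.47,8.57,-6.6],"angular":[0,0,-7.3],"jaw":1}]}}

```text
t: 14.5
eef_pos: [0.5688, 0.0503, 0.1963]
tool_rot: [0.749, -0.663, -0.0, 0.0]
wrist_force: [0.2, 0.1, -3.4]
grip_width: 0.148
grip_force: 88.2
```

Run:
```python
from h import *
shot("top","top6"); shot("side","side6"); shot("wrist","w6")
go([.57,.05,.2],277); print(env.sense()['eef_pos'])
import cv2
a=cv2.imread("pics/w6.png"); b=cv2.imread("pics/side6.png")
cv2.imwrite("pics/v6.png",np.hstack([cv2.resize(a[:,:],(480,360)),cv2.resize(b[150:350,100:277],(320,360))]))
```

```text
t 14.65 yaw -83.09 d [ 0.01 -0.04 -0.14] ang [ 0.   -0.   -0.01] F [ 1.  -0.6 -3.2] w 0.151 gf 88.18134784698486 q [-0.03  0.16  0.13  1.53 -0.   -1.72]
[0.56905432 0.05018045 0.19655004]
```

View pics/v6.png

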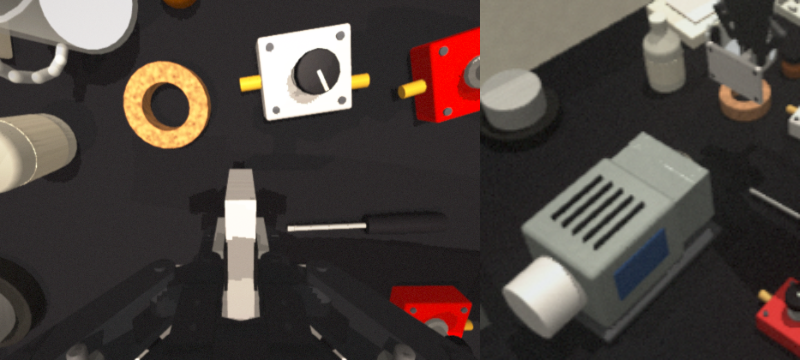

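The wrist view shows the web held squarely in the pads, and the side view shows the plate upright in the gripper. Nothing else moved. Now I refine the pump's pose from the top view's depth.

Run:
```python
from h import *
z=np.load("pics/top0.npz"); im,d,K,W=z["im"],z["d"],z["K"],z["W"]; P=cloud(d,K,W)[140:235,60:215].reshape(-1,3); P=P[~np.isnan(P[:,0])]
print(np.histogram(P[:,2],np.arange(.02,.18,.01)))
for a,b in((.135,.146),(.146,.16)):
    q=P[(P[:,2]>a)&(P[:,2]<b)]; print(a,len(q),np.median(q[:,2]),cv2.minAreaRect((q[:,:2]*1000).astype(np.float32)))
th=np.radians(97.5)
q=P[P[:,2]>.145]
# side edges: for slices along pump x, extremes along pump y
for it in range(3):
    x=np.array([np.cos(th),np.sin(th)]); y=np.array([-x[1],x[0]])
    X=q[:,:2]@x; Y=q[:,:2]@y; xs=np.arange(X.min()+.02,X.max()-.02,.006); L=[];
    for s in xs:
        m=abs(X-s)<.003
        if m.sum()>20: L.append((s,Y[m].min(),Y[m].max(),m.sum()))
    L=np.array(L); k=(L[:,2]-L[:,1])>.12
    c1=np.polyfit(L[k,0],L[k,1],1);c2=np.polyfit(L[k,0],L[k,2],1); print(np.degrees(th),c1,c2,(c1[0]+c2[0])/2); th+=np.arctan((c1[0]+c2[0])/2)
print((L*1000).round(1)[::4].tolist())
x=np.array([np.cos(th),np.sin(th)]); y=np.array([-x[1],x[0]])
q=P[(P[:,2]>.055)&(P[:,2]<.125)]; X=q[:,:2]@x;Y=q[:,:2]@y; m=X<X.min()+.06
np.set_printoptions(suppress=True)
o=np.argsort(X[m]); A=np.c_[X[m],Y[m],q[m,2]][o]*1000; print(A[::max(1,len(A)//60)].round(0).tolist())
```

```text
(array([ 247,   73,  109,  101,  149,  107,  105,  109,  190,  378,  567,
       1109, 3039, 1607,   40]), array([0.02, 0.03, 0.04, 0.05, 0.06, 0.07, 0.08, 0.09, 0.1 , 0.11, 0.12,
       0.13, 0.14, 0.15, 0.16, 0.17]))
0.135 2021 0.14014474994837012 ((533.1089477539062, 339.42730712890625), (140.78240966796875, 230.06219482421875), 7.820706844329834)
0.146 3586 0.1497162500514866 ((531.0809936523438, 350.01611328125), (137.93771362304688, 205.70852661132812), 7.969136714935303)
97.5 [-0.00549435 -0.63833355] [ 0.01599594 -0.50915086] 0.00525079494220599
97.8008456244411 [-0.01069129 -0.63837367] [ 0.0113333  -0.50924856] 0.000321006473120152
97.81923793991551 [-0.011009   -0.63837661] [ 0.01101376 -0.50924662] 2.3797143285306244e-06
[[218.9, -638.8, -511.5, 36000.0], [242.9, -642.0, -506.0, 138000.0], [266.9, -640.7, -505.1, 144000.0], [290.9, -642.6, -506.2, 150000.0], [314.9, -640.7, -505.3, 144000.0], [338.9, -643.4, -504.6, 152000.0]]
[[132.0, -564.0, 69.0], [133.0, -591.0, 99.0], [133.0, -577.0, 109.0], [133.0, -584.0, 76.0], [133.0, -600.0, 90.0], [133.0, -581.0, 77.0], [134.0,
[... 661 characters left out ...]
[149.0, -544.0, 90.0], [149.0, -532.0, 60.0], [149.0, -534.0, 122.0], [149.0, -617.0, 59.0], [149.0, -519.0, 120.0], [150.0, -627.0, 63.0], [150.0, -620.0, 117.0], [150.0, -546.0, 98.0], [150.0, -638.0, 115.0], [150.0, -534.0, 68.0], [150.0, -637.0, 67.0], [150.0, -514.0, 96.0], [150.0, -625.0, 74.0], [150.0, -566.0, 117.0], [151.0, -578.0, 119.0], [151.0, -527.0, 119.0], [152.0, -545.0, 89.0], [152.0, -509.0, 102.0], [152.0, -625.0, 63.0], [153.0, -535.0, 64.0], [154.0, -545.0, 90.0], [155.0, -544.0, 98.0], [157.0, -612.0, 64.0], [158.0, -612.0, 68.0], [160.0, -509.0, 112.0], [165.0, -509.0, 61.0], [170.0, -510.0, 63.0], [176.0, -509.0, 114.0], [182.0, -509.0, 64.0], [189.0, -510.0, 103.0]]
```

Run:
```python
from h import *
z=np.load("pics/top0.npz"); P=cloud(z["d"],z["K"],z["W"])[140:235,60:215].reshape(-1,3); P=P[~np.isnan(P[:,0])]
th=np.radians(97.8); x=np.array([np.cos(th),np.sin(th)]); y=np.array([-x[1],x[0]])
X=P[:,:2]@x;Y=P[:,:2]@y;Z=P[:,2]
for n,m in(("face",(abs(X-.1335)<.0025)&(np.hypot(Y+.5735,Z-.09)<.027)),("rim",(abs(X-.150)<.003)&(abs(Z-.09)<.05)&(abs(Y+.5735)>.034)&(abs(Y+.5735)<.064))):
    A=np.c_[Y[m]+.5735,Z[m]-.09,np.ones(m.sum())]; c=np.linalg.lstsq(A,X[m],rcond=None)[0]; print(n,m.sum(),c,"yaw corr deg",-np.degrees(c[0]))
z=np.load("pics/top6.npz"); Q=cloud(z["d"],z["K"],z["W"]).reshape(-1,3); Q=Q[(abs(Q[:,0]-.56)<.09)&(abs(Q[:,1]-.095)<.03)]
s=env.sense(); t=np.array(s["eef_pos"]); a=np.radians(96.91); cx=np.array([np.cos(a),np.sin(a)]); cy=np.array([-cx[1],cx[0]])
f=(Q[:,:2]-t[:2])@cx; l=(Q[:,:2]-t[:2])@cy; h=Q[:,2]-t[2]
m=(f>.034)&(f<.056)&(abs(l)<.06)&(h>.022)&(h<.045); print("plate top",m.sum(),np.median(h[m]))
q=np.c_[f[m],l[m]]*1000; print(cv2.minAreaRect(q.astype(np.float32)), np.percentile(q,[1,50,99],axis=0).round(1).tolist())
m=(f>.034)&(f<.056)&(abs(l)<.06)&(h>-.03)&(h<.02); A=np.c_[l[m],h[m],np.ones(m.sum())]; print("face",m.sum(),np.linalg.lstsq(A,f[m],rcond=None)[0])
```

```text
face 64 [0.00174103 0.00796694 0.1337225 ] yaw corr deg -0.09975371473217348
rim 150 [-0.00111291  0.00308035  0.15014925] yaw corr deg 0.0637652835912085
plate top 0 nan
  return _methods._mean(a, axis=axis, dtype=dtype,
  ret = ret.dtype.type(ret / rcount)
Traceback (most recent call last):
IndexError: index -1 is out of bounds for axis 0 with size 0
```

```bash
cat > cov.py <<'E'
from h import *
import sys
def cov(fn,show=True):
    z=np.load(f"pics/{fn}.npz"); Q=cloud(z["d"],z["K"],z["W"]).reshape(-1,3); Q=Q[~np.isnan(Q[:,0])]
    s=env.sense(); t=np.array(s["eef_pos"]); M=R.from_quat(s["tool_rot"]).as_matrix(); cx=-M[:2,0]; cy=np.array([-cx[1],cx[0]])
    f=(Q[:,:2]-t[:2])@cx; l=(Q[:,:2]-t[:2])@cy; h=Q[:,2]-t[2]
    m=(abs(f-.046)<.006)&(abs(l)<.056)&(h>-.045)&(h<.04)
    c=np.linalg.lstsq(np.c_[l[m],h[m],np.ones(m.sum())],f[m],rcond=None)[0]
    m=m&(abs(f-np.c_[l,h,np.ones(len(l))]@c)<.003)
    c=np.linalg.lstsq(np.c_[l[m],h[m],np.ones(m.sum())],f[m],rcond=None)[0]
    print("n",m.sum(),"face f=",c.round(4),"yaw off deg",-np.degrees(c[0]).round(2),"tilt deg",np.degrees(c[1]).round(2))
    print("l",np.percentile(l[m],[1,99]).round(4),"h",np.percentile(h[m],[1,99]).round(4),"rect",cv2.minAreaRect((np.c_[l,h][m]*1000).astype(np.float32)))
cov(sys.argv[1])
E
python3 cov.py side6
```

```text
n 546 face f= [-0.0042 -0.004   0.0436] yaw off deg 0.24 tilt deg -0.23
l [-0.0466  0.0528] h [-0.0335  0.0384] rect ((3.083110809326172, 1.8376846313476562), (75.94120788574219, 102.63442993164062), 88.80003356933594)
```

Run:
```python
from h import *
th=np.radians(97.8); x=np.array([np.cos(th),np.sin(th)]); y=np.array([-x[1],x[0]])
for fn in("side0","top0"):
    z=np.load(f"pics/{fn}.npz"); P=cloud(z["d"],z["K"],z["W"]).reshape(-1,3); P=P[~np.isnan(P[:,0])]
    X=P[:,:2]@x;Y=P[:,:2]@y;Z=P[:,2]
    m=(X>.17)&(X<.36)&(abs(Y+.5735)<.1)&(Z>.135)&(Z<.165); print(fn,m.sum(),"top z",np.median(Z[m&(X>.24)&(abs(Y+.5735)<.05)]),np.median(Z[m&(X<.2)&(abs(Y+.5735)<.05)]))
    zt=np.median(Z[m&(X>.24)&(abs(Y+.5735)<.05)]); k=m&(X>.24)&(X<.33)&(Z>zt-.004); print(" body Y",np.percentile(Y[k],[.5,99.5]).round(4),np.percentile(Y[k],[.5,99.5]).mean())
    k=m&(X>.165)&(X<.21); print(" hous Y",np.percentile(Y[k],[.5,99.5]).round(4),np.percentile(Y[k],[.5,99.5]).mean())
    m=(abs(X-.25)<.2)&(abs(Y+.57)<.04)&(Z>.13)&(Z<.15); print(" front top X",np.percentile(X[m],[.3,1]))
    # vent cap
    m=(np.hypot(P[:,0]-.514,P[:,1]+.051)<.03)&(Z>.076)&(Z<.086); print(" cap",m.sum(),P[m].mean(0))
    m=(np.hypot(P[:,0]-.5,P[:,1])<.25)&(abs(Z)<.02); print(" bench",np.median(Z[m]))
```

```text
side0 3416 top z 0.15130523543557728 0.14058981877365867
 body Y [-0.6406 -0.5055] -0.573057276707184
 hous Y [-0.6382 -0.5083] -0.5732618467624634
 front top X [0.14721803 0.14929689]
 cap 94 [ 0.51138036 -0.05212823  0.08066253]
 bench 0.0010245453988539932
top0 4742 top z 0.15011015100974823 0.13971765065181163
 body Y [-0.6408 -0.5065] -0.573634330873859
 hous Y [-0.6384 -0.5096] -0.5740052319751207
 front top X [0.14943696 0.15016044]
 cap 164 [ 0.51331885 -0.0518854   0.0802589 ]
 bench -0.00022988701934778533
```

```bash
python3 -c "
from h import *
go([.5609,.1445,.0891],-82.2)"
```

```text
t 14.65 yaw -83.09 d [-3.79 -0.13  4.3 ] ang [ 0.   -0.   -0.15] F [ 1.  -0.6 -3.2] w 0.151 gf 88.18134784698486 q [-0.03  0.16  0.13  1.53 -0.   -1.72]
```

Call:
{"op": "send_rows", "data": {"rows": [{"delta_pos":[-0.6,0,0.6],"angular":[0,0,0],"jaw":1},{"delta_pos":[-1.4,-0.05,1.5],"angular":[0,0,-0.1],"jaw":1},{"delta_pos":[-2.2,-0.1,2.5],"angular":[0,0,-0.15],"jaw":1},{"delta_pos":[-3,-0.13,3.4],"angular":[0,0,-0.15],"jaw":1},{"delta_pos":[-3.5,-0.13,4],"angular":[0,0,-0.15],"jaw":1},{"delta_pos":[-3.8,-0.13,4.3],"angular":[0,0,-0.15],"jaw":1},{"delta_pos":[-3.8,-0.13,4.3],"angular":[0,0,-0.15],"jaw":1},{"delta_pos":[-3.8,-0.13,4.3],"angular":[0,0,-0.15],"jaw":1},{"delta_pos":[-3.8,-0.13,4.3],"angular":[0,0,-0.15],"jaw":1},{"delta_pos":[-3.8,-0.13,4.3],"angular":[0,0,-0.15],"jaw":1}]}}

```text
t: 15.65
eef_pos: [0.5618, 0.1453, 0.0906]
tool_rot: [0.754, -0.657, 0.001, -0.001]
wrist_force: [-0.1, 0.1, -2.1]
grip_width: 0.148
grip_force: 88.2
```

Run:
```python
from h import *
go([.5609,.1445,.0891],-82.2)
for n in("side","top"): shot(n,n+"7")
a=cv2.imread("pics/top7.png")[110:260,60:260]; b=cv2.imread("pics/side7.png")[150:350,100:300]
cv2.imwrite("pics/v7.png",np.hstack([cv2.resize(a,(440,330),interpolation=2),cv2.resize(b,(330,330),interpolation=2)]))
```

```text
t 15.65 yaw -82.16 d [0.03 0.04 0.06] ang [-0.03 -0.    0.01] F [-0.1  0.1 -2.1] w 0.148 gf 88.22335124015808 q [ 0.14  0.21 -0.03  1.33 -0.   -1.57]
```

View pics/v7.png

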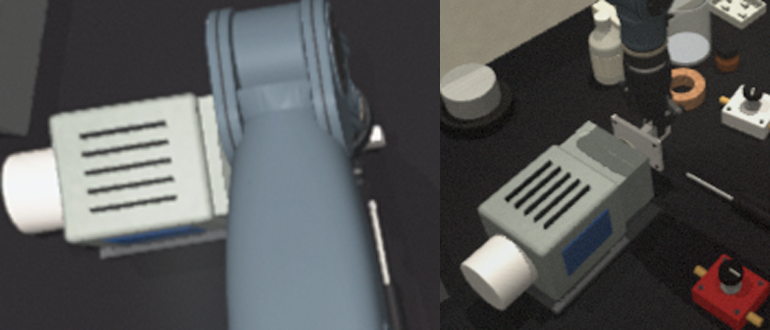

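Call:
{"op": "send_rows", "data": {"rows": [{"delta_pos":[-0.2,0,0.04],"angular":[0,0,0],"jaw":1},{"delta_pos":[-0.4,0,0.04],"angular":[0,0,0],"jaw":1},{"delta_pos":[-0.6,0,0.04],"angular":[0,0,0],"jaw":1},{"delta_pos":[-0.7,0,0.04],"angular":[0,0,0],"jaw":1},{"delta_pos":[-0.8,0,0.04],"angular":[0,0,0],"jaw":1},{"delta_pos":[-0.9,0,0.04],"angular":[0,0,0],"jaw":1},{"delta_pos":[-1.0,0,0.04],"angular":[0,0,0],"jaw":1},{"delta_pos":[-1.0,0,0.04],"angular":[0,0,0],"jaw":1},{"delta_pos":[-1.0,0,0.04],"angular":[0,0,0],"jaw":1}]}}

```text
t: 16.65
eef_pos: [0.5572, 0.1693, 0.088]
tool_rot: [0.754, -0.657, 0.001, 0.001]
wrist_force: [-1.2, -5.4, -2.2]
grip_width: 0.146
grip_force: 88.3
```

```bash
cat > st.py <<'E'
from h import *
go([.5609,.1445,.0891],-82.2); s=env.sense(); p=np.array(s["eef_pos"]); th=np.radians(97.8); x=np.array([np.cos(th),np.sin(th)]); y=np.array([-x[1],x[0]])
F=np.array(s["wrist_force"]); print("X,Y,z",(p[:2]@x).round(4),(p[:2]@y).round(4),p[2].round(4),"push",-(F[:2]@x).round(2),"lat",(F[:2]@y).round(2),"Fz",F[2],"tq",np.round(s["wrist_torque"],2))
E
python3 st.py
```

```text
t 16.65 yaw -82.15 d [ 1.   -0.01 -0.04] ang [ 0.01 -0.02  0.01] F [-1.2 -5.4 -2.2] w 0.146 gf 88.32964897155762 q [ 0.18  0.22 -0.03  1.33 -0.   -1.53]
X,Y,z 0.0921 -0.575 0.088 push 5.17 lat 1.96 Fz -2.1861866202742424 tq [-1.    0.05 -0.02]
```

Call:
{"op": "send_rows", "data": {"rows": [{"delta_pos":[-0.06,0,-0.03],"angular":[0,0,0],"jaw":1},{"delta_pos":[-0.12,0,-0.03],"angular":[0,0,0],"jaw":1},{"delta_pos":[-0.18,0,-0.03],"angular":[0,0,0],"jaw":1},{"delta_pos":[-0.22,0,-0.03],"angular":[0,0,0],"jaw":1},{"delta_pos":[-0.22,0,-0.03],"angular":[0,0,0],"jaw":1},{"delta_pos":[-0.22,0,-0.03],"angular":[0,0,0],"jaw":1},{"delta_pos":[-0.22,0,-0.03],"angular":[0,0,0],"jaw":1},{"delta_pos":[-0.22,0,-0.03],"angular":[0,0,0],"jaw":1}]}}

```text
t: 17.45
eef_pos: [0.5566, 0.1728, 0.0882]
tool_rot: [0.753, -0.658, 0.002, 0.003]
wrist_force: [0.5, -9.6, -2.8]
grip_width: 0.152
grip_force: 88.0
```

```bash
python3 st.py
python3 - <<'E'
from h import *
shot("side","side8"); b=cv2.imread("pics/side8.png")[170:310,140:300]
cv2.imwrite("pics/v8.png",cv2.resize(b,(640,560),interpolation=2))
z=np.load("pics/side8.npz"); P=cloud(z["d"],z["K"],z["W"]).reshape(-1,3); th=np.radians(97.8); x=np.array([np.cos(th),np.sin(th)]); y=np.array([-x[1],x[0]])
X=P[:,:2]@x;Y=P[:,:2]@y;Z=P[:,2]
m=(X>.125)&(X<.144)&(abs(Y+.575)<.058)&(Z>.08)&(Z<.14); print(m.sum(),"plate Y",np.percentile(Y[m],[1,99]),"z",np.percentile(Z[m],[1,50,99]),"X",np.percentile(X[m],[5,50,95])); t=m&(Z>.119); print(t.sum(),cv2.minAreaRect((np.c_[X,Y][t]*1000).astype(np.float32)))
E
python3 st.py
```

```text
t 17.45 yaw -82.24 d [ 1.14 -0.02 -0.03] ang [ 0.01 -0.06 -0.01] F [ 0.5 -9.6 -2.8] w 0.152 gf 87.99858212471008 q [ 0.19  0.22 -0.02  1.33 -0.01 -1.52]
X,Y,z 0.0956 -0.5749 0.0882 push 9.59 lat 0.8 Fz -2.8488287384924877 tq [-1.77 -0.1  -0.09]
80 plate Y [-0.62346479 -0.52272159] z [0.08355614 0.12351376 0.12816322] X [0.1303042  0.13418312 0.1372897 ]
73 ((134.96791076660156, -573.3975830078125), (10.315346717834473, 101.45451354980469), 1.0611239671707153)
t 17.5 yaw -82.24 d [ 1.14 -0.02 -0.03] ang [ 0.01 -0.06 -0.01] F [ 0.7 -8.9 -4.2] w 0.15 gf 87.99860715866089 q [ 0.19  0.22 -0.02  1.33 -0.01 -1.52]
X,Y,z 0.0956 -0.5749 0.0883 push 8.88 lat 0.5 Fz -4.219012207605919 tq [-1.75 -0.15 -0.03]
```

View pics/v8.png

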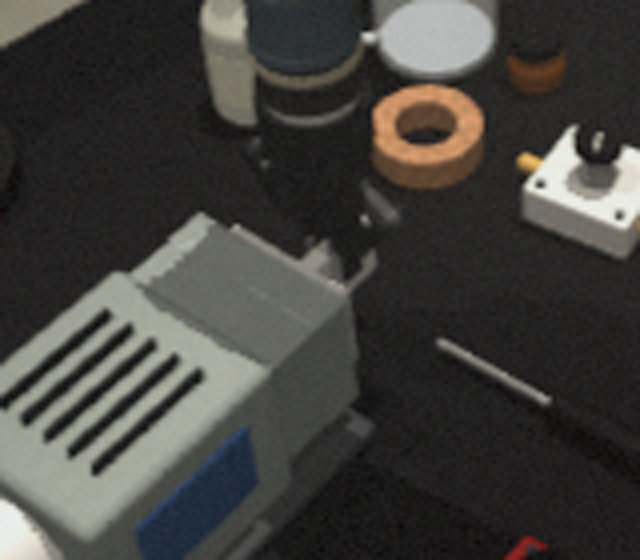

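The side view shows the plate square against the filter. In that camera the plate's centre agrees with the pump's to about 0.3 mm. I settle at 10 N and check that it is steady.

Call:
{"op": "send_rows", "data": {"rows": [{"delta_pos":[-0.03,0,-0.02],"angular":[0,-0.05,0],"jaw":1},{"delta_pos":[-0.03,0,-0.02],"angular":[0,-0.05,0],"jaw":1},{"delta_pos":[-0.03,0,-0.02],"angular":[0,-0.05,0],"jaw":1},{"delta_pos":[-0.03,0,-0.02],"angular":[0,-0.05,0],"jaw":1},{"delta_pos":[-0.03,0,-0.02],"angular":[0,-0.05,0],"jaw":1},{"delta_pos":[-0.03,0,-0.02],"angular":[0,-0.05,0],"jaw":1},{"delta_pos":[-0.03,0,-0.02],"angular":[0,-0.05,0],"jaw":1},{"delta_pos":[-0.03,0,-0.02],"angular":[0,-0.05,0],"jaw":1},{"delta_pos":[-0.03,0,-0.02],"angular":[0,-0.05,0],"jaw":1},{"delta_pos":[-0.03,0,-0.02],"angular":[0,-0.05,0],"jaw":1}]}}

```text
t: 18.5
eef_pos: [0.5565, 0.1731, 0.0882]
tool_rot: [0.753, -0.658, 0.0, 0.001]
wrist_force: [1.5, -9.9, -4.9]
grip_width: 0.146
grip_force: 87.8
```

```bash
python3 st.py
```

```text
t 18.5 yaw -82.25 d [ 1.16 -0.02 -0.03] ang [ 0.01 -0.02 -0.01] F [ 1.5 -9.9 -4.9] w 0.146 gf 87.7904212474823 q [ 0.19  0.22 -0.02  1.33 -0.   -1.52]
X,Y,z 0.096 -0.5749 0.0882 push 10.05 lat -0.19 Fz -4.890216413473492 tq [-1.99 -0.34 -0.1 ]
```

```bash
python3 -c "
from h import *
print(env.job_done())"
```

```text
the job is handed in; nothing more can be done
None
```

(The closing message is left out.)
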